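# Hold the big marble over the light box with the tongs

## Robot

A 6-joint arm with a two-finger parallel gripper is mounted at the origin on the work surface. World frame = base frame: x ahead of the robot, y to its left, z up, the work surface at z = 0. Lengths are in m, angles in rad, forces in N, time in s.
With the tool pointing down it reaches from about 0.35 to 0.975 m from the base axis. Payload 7.1 kg.
Tool frame: the origin (TCP) lies midway between the tips of the shut fingers; the grasp point (between the pads) lies 19 mm behind it; z points along the fingers, y is the line along which they close (so a half turn about z gives the same grasp; the last joint's range is limited). The gripper opens to 88 mm and grips with 3 to 60 N. Pads are 20 mm wide; open, the fingers measure 115 mm over their backs; the gripper's body (75 mm by 178 mm) begins 61 mm behind the grasp point.
Start: joints at [-1.239, 0.423, 1.63, -0, 1.089, -0.019], TCP at [0.215, -0.587, 0.223] pointing down, gripper open.
Joint ranges: [-3, 3], [-0.9, 2.11], [0.09, 2.58], [-1.31, 4.45], [0.11, 2.69], [-2.54, 2.54]. Speed limits (rad/s): [2.39, 2.39, 3.01, 3.14, 3.14, 3.14].

## Interface

Orientations are given as a unit quaternion [w, x, y, z].
In Python, from station import move_pose, movel, movej, command_gripper, wait, inverse_kinematics, read_camera, camera_info, MotionError, job_done, get_time, get_joint_pos, get_qvel, get_effort, get_tcp_pos, get_ee_rot, get_ft_force, get_ft_torque, get_grip_width, get_finger_force gives the robot as it stands. Calls block until the motion is done:
- move_pose(position, orientation): joint-space move of the TCP to a pose.
- movel(position, frame=None, v=0.15, until_force=None): straight line of the TCP; frame=None keeps the orientation; v is the mean speed in m/s. With until_force (N) it stops when the force on the tool has changed by that much, and returns True; else False.
- movej(angles): joint-space move.
- command_gripper(opening): opening from 0.0 (shut) to 1.0 (fully open); the grip force is fixed at half the most; returns when the fingers have stopped.
- wait(seconds).
- inverse_kinematics(position, orientation): joint angles nearest the present ones, or None.
- read_camera(name): name is "scene" or "top"; returns the picture (400x640x3 uint8, red, green, blue); there is no depth.
- camera_info(name): a dict with "intrinsics" (3x3 intrinsics, pixels), "dist" ([k1, k2, p1, p2, k3] as OpenCV has them; the pictures are not rectified), "T" (4x4, takes a point from camera to world coordinates). Camera axes: x right, y up, looking along -z (the intrinsics and any distortion apply to the point x, -y, -z); pixel columns grow to the right and rows downward; lengths in m; the calibration is good to about 2 mm. A picture is of the moment at which its call begins. camera_info takes no time and is no camera call.
A pose or a line that the arm cannot do raises MotionError and nothing moves.
- job_done(): hands the job in; it is judged then, once.
Readings, each from a call of its own:
- get_time(): time.
- get_joint_pos(): joint angles.
- get_qvel(): joint speeds.
- get_effort(): joint torques, N m.
- get_tcp_pos(): TCP position.
- get_ee_rot(): TCP orientation.
- get_ft_force(): force on the tool from outside, world axes, zero at the start.
- get_ft_torque(): the same for the moment, N m.
- get_grip_width(): opening from 0.0 (shut) to 1.0 (fully open).
- get_finger_force(): force on a finger pad.
Only numpy, scipy, OpenCV 4.12 (cv2) and the standard library are available. Lean on these libraries where they do the work, as an engineer would, in place of code of your own. Each camera call takes 0.05 s, during which the arm holds its last target. There are 200 camera calls.

## Task

Flip the toggle on the light box right over from off to on, then take up the tongs and use them to lift the larger of the two marbles off its peg, keeping your own fingers off that marble. Carry it above the round white window of the light box and finish there while still holding it up in the tongs, steady and over the middle of the window, at about a hand's breadth (5 to 20 cm) above the glass. Leave the small marble on its peg, and leave the bowl, the tin and the copper cup where they are.

Things in the scene. Friction and masses are not known exactly. Their poses are not given: they have to be found in the camera images.
- lightbox: Fixed aluminium light box, 130 (its x) x 190 (its y) x 30 mm high; origin at the centre of its underside. The round white window (diameter 100) is in its top at x 0, y -35 mm; the toggle stands on its top at x 0, y +60 mm.
- window (a point): Centre of the round white window, on top of the light box, 31 mm above the shelf.
- switch (a joint): Angle (rad) of the steel bat toggle on the light box: -0.5 = off, leaning toward the box's -x side; +0.5 = on, leaning to its +x side; 0 is upright. Its heavy steel ball end makes it tip over centre to the nearer stop; about 0.5 N on the tip moves it. It turns in the box's x-z plane.
- switch_pivot (a point): Pivot of the toggle, at box x 0, y +60, z 34 mm (4 mm above the top; a 44 x 26 mm black base plate round it is 36 mm high above the shelf).
- switch_tip (a point): Centre of the 15 mm ball at the toggle's free end, 42 mm from the pivot; its stem is 8 mm thick.
- tongs: Loose steel tongs, wooden grip plates, black rubber jaws, lying flat; 215 mm long, 72 wide, 26 high, about 0.115 kg. Origin on the underside, midway between the grip plates (near the centre of mass); x to the jaws, z up. Hinge at x -85. Grip plates at x -23 to 23, 26 high, 57.5 mm apart over their outer faces untouched, 44 (and parallel) when the jaws hold the 32 mm marble.
- jaws (a point): Point midway between the jaws, at the tongs' x 90, y 0, z 13 mm. Jaw pads 30 mm long (x 75 to 105), 22 high, 60 mm apart untouched, 14 at least. The arms spring open: 5 N on each grip plate starts to close them, 9 to 10 N closes the jaws to 32 mm; 1 mm less over the grip plates is 2.06 mm less between the jaws.
- tong_left: The tongs' left arm (at +y of the tongs). Origin on the hinge at the tongs' underside; its x axis is parallel to the tongs' x when untouched and turns up to 0.13 rad inward as the arm closes.
- tong_right: The tongs' right arm (at -y of the tongs). Origin on the hinge at the tongs' underside; its x axis is parallel to the tongs' x when untouched and turns up to 0.13 rad inward as the arm closes.
- rail: Fixed peg rail: a steel bar 45 (its x) x 260 (its y) x 12 mm high with three upright turned maple pegs, 24 mm thick at the head, at y -90, 0 and +90 mm; their cupped tops are 62 mm above the shelf. Origin at the centre of its underside; the -x side faces the robot. A marble sits on each outer peg (which is on which varies), the middle peg is empty.
- marble: The larger amber glass marble, diameter 32 mm, about 45 g, resting in the cup of an outer peg; its origin is its centre (76 mm above the shelf at the start).
- small_marble: The smaller amber glass marble, diameter 22 mm, on the other outer peg; its origin is its centre. To be left alone.
- bowl: Stoneware pinch bowl, 100 mm wide, 45 high; origin under its centre. To be left alone.
- tin: Red lacquered round tin, 73 mm wide, 74 high; origin under its centre. To be left alone.
- cup: Copper measuring cup, 62 mm wide, 45 high, with a flat handle reaching 104 mm to its +x; origin under the cup's centre. To be left alone.
Things that resemble listed ones, but are neither listed nor needed, are in the scene too. Leave any turquoise look-alike of the marble alone. Of the things shaped like the lightbox, the aluminium one is meant.

How it is judged:
By the outcome, as a careful person would: the job done as asked, in the order asked, and still so for the second after the job is handed in, while the arm keeps its last pose, push and grip.
It also fails if it takes over 56 s, if anything falls off the work surface, if the arm or the gripper's body presses on something with over 40 N, if the wrist force passes 120 N, or if a joint passes its speed limit or range.

## Working session

There is one attempt and no reset: what is moved stays moved. The work goes in short steps, each a Python script; the robot and the scene stay as the last script left them, time stands still between calls to the robot, and variables do not carry over. Pictures are saved under pics/ and viewed, at most 10 in all, crops included, and the job is handed in when it is done.

```bash
mkdir -p pics; ls; python3 - <<'E'
from station import *
import cv2,numpy as np
np.set_printoptions(precision=4,suppress=True)
for n in("top","scene"):
    im=read_camera(n);cv2.imwrite(f"pics/{n}0.png",cv2.resize(im[...,::-1],(800,500),interpolation=cv2.INTER_CUBIC));np.save(f"{n}0.npy",im)
    c=camera_info(n);print(n,c["intrinsics"],c["dist"],c["T"])
print(get_time(),get_ee_rot(),get_grip_width())
E
```

```text
pics
top [[451.9981   0.     319.4481]
 [  0.     451.9981 201.3962]
 [  0.       0.       1.    ]] [-0.1111  0.      0.      0.      0.    ] [[ 0.0049  0.9803 -0.1975  0.2767]
 [-0.9998  0.0088  0.0189  0.0031]
 [ 0.0203  0.1973  0.9801  1.2471]
 [ 0.      0.      0.      1.    ]]
scene [[384.7093   0.     321.0288]
 [  0.     384.7093 201.1097]
 [  0.       0.       1.    ]] [0.001 0.    0.    0.    0.   ] [[-0.1762 -0.6714  0.7199  1.1521]
 [ 0.9841 -0.1355  0.1145  0.0972]
 [ 0.0207  0.7286  0.6846  0.6733]
 [ 0.      0.      0.      1.    ]]
0.1 [-0.0007  0.9847  0.1745 -0.0001] 1.0007342484436323
```

View pics/top0.png

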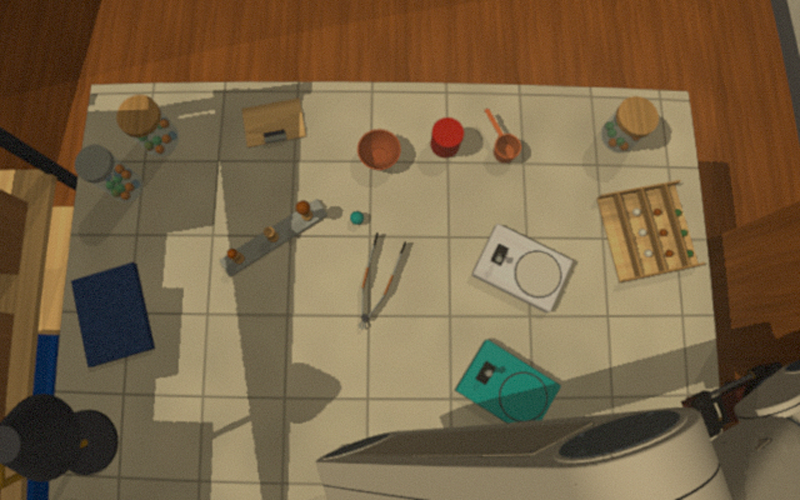

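View pics/scene0.png

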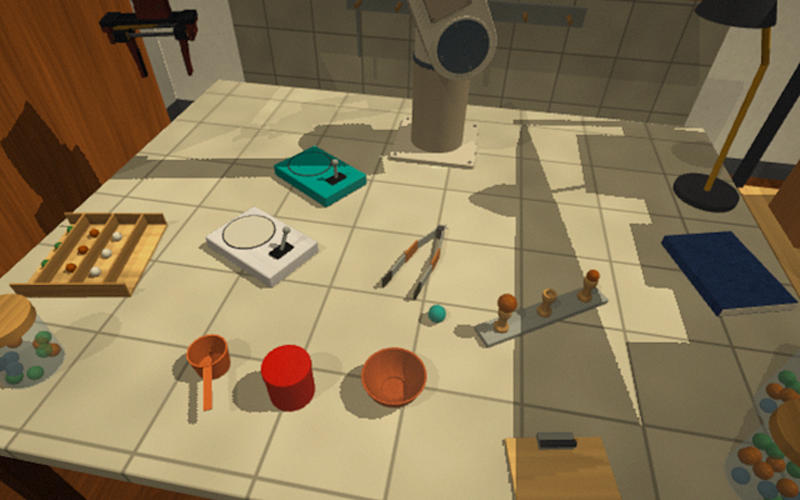

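The top view (800×500, scale 1.25) shows the aluminium box at (525,268), its toggle at (503,255), the window at (538,273), and the tongs with hinge (366,321) and jaws (377,235) and (405,245). The rail carries the large marble at (303,208) and the small one at (233,254). I'll zoom in on these in both views.

```bash
cat > h.py <<'E'
from station import *
import cv2,numpy as np
np.set_printoptions(precision=4,suppress=True)
def ray(n,px):
    c=camera_info(n);T=np.array(c["T"])
    u=cv2.undistortPoints(np.array(px,float).reshape(1,1,2),np.array(c["intrinsics"]),np.array(c["dist"]))[0,0]
    d=T[:3,:3]@np.array([u[0],-u[1],-1]);return T[:3,3],d/np.linalg.norm(d)
def plane(n,px,z):
    o,d=ray(n,px);return o+d*(z-o[2])/d[2]
def tri(a,b):
    o1,d1=ray("top",a);o2,d2=ray("scene",b)
    s=np.linalg.lstsq(np.c_[d1,-d2],o2-o1,rcond=None)[0]
    p,q=o1+s[0]*d1,o2+s[1]*d2;return (p+q)/2,np.linalg.norm(p-q)
def proj(n,p):
    c=camera_info(n);T=np.array(c["T"]);q=T[:3,:3].T@(np.array(p)-T[:3,3])
    q=q*[1,-1,-1];return cv2.projectPoints(q.reshape(1,1,3),np.zeros(3),np.zeros(3),np.array(c["intrinsics"]),np.array(c["dist"]))[0][0,0]
def crop(im,x,y,w,h,k):
    r=cv2.resize(im[y:y+h,x:x+w],(w*k,h*k),interpolation=cv2.INTER_CUBIC)[...,::-1].copy()
    for i in range(0,w,10):
        cv2.line(r,(i*k,0),(i*k,6 if i%50 else 14),(255,0,255),1)
    for i in range(0,h,10):
        cv2.line(r,(0,i*k),(6 if i%50 else 14,i*k),(255,0,255),1)
    return r
E
python3 - <<'E'
from h import *
t=np.load("top0.npy");s=np.load("scene0.npy")
k=4
A=np.hstack([crop(t,370,170,100,75,k),crop(t,270,180,100,75+10,k)[:300]])
B=np.hstack([crop(s,160,160,100,75,k),crop(s,290,170,100,75,k)])
cv2.imwrite("pics/c1.png",np.vstack([A,B]))
C=np.hstack([crop(t,170,150,100,75,k),crop(s,370,205,100,75,k)])
D=np.hstack([crop(t,280,180,60,90,5)[:300],crop(t,280,180,60,90,5)[150:450]])
cv2.imwrite("pics/c2.png",C)
# marbles: orange mask
for n,im in(("top",t),("scene",s)):
    h=cv2.cvtColor(im,cv2.COLOR_RGB2HSV)
    m=((h[...,0]<16)&(h[...,1]>165)&(h[...,2]>60)).astype(np.uint8)
    N,_,st,ce=cv2.connectedComponentsWithStats(m)
    for i in range(1,N):
        if 12<st[i,4]<2500: print(n,st[i],ce[i])
E
```

```text
top [ 0  1  4  8 18] [1.3333 4.7778]
top [389  88  14  25  65] [395.7077  99.4   ]
top [345  94  26  31 599] [356.9599 108.8314]
top [129  96   5   5  14] [130.8571  98.    ]
top [287 104  33  32 720] [303.5667 119.2694]
top [130 108   5   6  15] [132.3333 110.3333]
top [396 108  21  20 230] [406.4696 118.3957]
top [125 116   5   6  19] [127.     118.7368]
top [  0 118  29  18 242] [  9.7438 129.0041]
top [ 93 132  10  10  38] [ 97.6579 136.8947]
top [ 42 144  18  21 271] [ 50.476  155.9114]
top [101 147   4   6  16] [102.5   149.375]
top [ 97 153   6   6  17] [ 99.1765 155.8824]
top [  6 156   5   6  13] [  7.9231 158.3077]
top [237 161  10  11  80] [241.7    165.8125]
top [  3 166  13   8  33] [  9.8182 168.9697]
top [523 167   6   5  22] [525.5    169.1818]
top [528 184   5   5  22] [530.0909 185.9091]
top [  5 186   5   9  16] [  7.25   190.3125]
top [182 199   8   8  45] [185.4 202.6]
top [533 200   5   5  20] [534.85 202.15]
top [  3 210  12   9  25] [  9.6  213.56]
top [  0 262   9   5  17] [  3.4118 263.7647]
top [  0 274   6   8  19] [  2.1053 277.0526]
top [588 297   5   6 
[... 309 characters left out ...]
99.4773]
scene [345 199   7  16  42] [348.     206.5714]
scene [ 53 211   8   7  48] [ 56.2708 213.8125]
scene [469 216  10  10  76] [473.9474 220.3684]
scene [399 235  14  15 170] [405.5059 242.2471]
scene [ 149  268   35   61 1098] [166.7887 288.9271]
scene [  6 270  11   7  31] [ 11.9677 273.5806]
scene [ 41 275   7   9  38] [ 44.0789 278.3158]
scene [ 209  276   43   53 1771] [230.5624 301.4816]
scene [ 289  278   52   47 1880] [314.6777 300.8505]
scene [613 307  27  14 214] [625.1449 313.757 ]
scene [591 358  37  25 428] [608.7547 369.5467]
scene [  40  373  128   27 1372] [ 92.8112 390.4344]
scene [622 383  17  14 162] [629.9815 389.2099]
scene [  0 385  20  15 161] [  6.4907 394.3727]
```

View pics/c1.png

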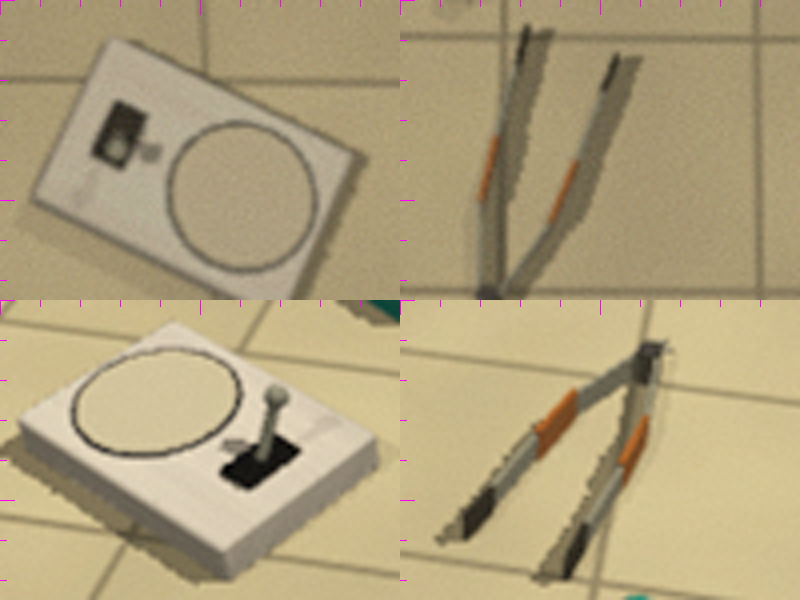

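View pics/c2.png

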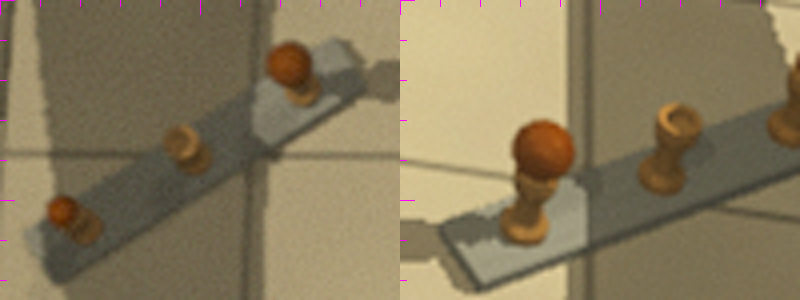

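In the crops I can see these points, in full-resolution pixels:

| Item | View | Pixels |
|---|---|---|
| Box top corners | top | (398,180), (378,219.5), (459,209) |
| Window centre | top | (430.5,219) |
| Toggle ball | top | (399,207) |
| Toggle ball | scene | (229,184) |
| Left grip plate ends | top | (294,214), (290,230.5) |
| Right grip plate ends | top | (314.5,220), (308,235.5) |
| Large marble | top | (241.7,165.8) |
| Large marble | scene | (405.5,242) |

```bash
python3 - <<'E'
from h import *
t=np.load("top0.npy");s=np.load("scene0.npy")
h=cv2.cvtColor(t,cv2.COLOR_RGB2HSV)
# white box
P=lambda x,y,z:plane("top",(x,y),z)
c=[P(398.2,179.8,.03),P(378.2,219.7,.03),P(459.3,208.8,.03)]
print("box",c,[np.linalg.norm(c[0]-c[i]) for i in(1,2)])
w=P(430.5,219,.031);b=P(399.75,203.5,.036);print("win",w,"base",b,np.linalg.norm((w-b)[:2]))
print("tip",tri((399.2,207),(229.2,184)))
print("win scene",plane("scene",(160+157/4,160+101/4),.031),"base sc",plane("scene",(160+260/4,160+161/4),.036))
for n,a,z in(("big",[(241.7,165.8),(405.5,242.2)],.076),("small",[(185.4,202.6),(473.9,220.4)],.071)):
    print(n,tri(*a),P(*a[0],z),plane("scene",a[1],z))
# grips
sub=(slice(205,245),slice(282,325))
m=np.zeros(h.shape[:2],np.uint8);m[sub]=((h[...,0]<14)&(h[...,1]>135)&(h[...,2]>80))[sub]
N,_,st,ce=cv2.connectedComponentsWithStats(m)
g=[]
for i in range(1,N):
    if st[i,4]>20: print(st[i],ce[i],P(*ce[i],.022)); g.append(P(*ce[i],.022))
print("mid",(g[0]+g[1])/2,"dist",np.linalg.norm(g[0]-g[1]))
print("hinge",P(292,253,.024),"jaws",P(370-100+129.5/4-0,180+6,.024),P(270+216/4,180+14,.024))
print("hinge sc",plane("scene",(290+252/4,170+50/4),.024),"jaws sc",plane("scene",(290+92/4,170+192/4),.024),plane("scene",(290+185/4,170+228/4),.024))
print("pegmid",tri((170+183/4,150+137/4),(370+280/4,205+118/4)))
E
```

```text
box [array([ 0.5855, -0.2402,  0.03  ]), array([ 0.4723, -0.1815,  0.03  ]), array([ 0.5044, -0.4102,  0.03  ])] [np.float64(0.12750949042491058), np.float64(0.18837911481910505)]
win [ 0.475  -0.3268  0.031 ] base [ 0.5168 -0.2412  0.036 ] 0.0952225415573517
tip (array([ 0.5005, -0.2316,  0.0681]), np.float64(0.0028151388389674238))
win scene [ 0.4801 -0.3221  0.031 ] base sc [ 0.5249 -0.2366  0.036 ]
big (array([0.6089, 0.1896, 0.074 ]), np.float64(0.0013038283970518395)) [0.6084 0.19   0.076 ] [0.6109 0.1886 0.076 ]
small (array([0.5081, 0.3387, 0.0661]), np.float64(0.00041355304261120557)) [0.5072 0.3375 0.071 ] [0.5133 0.3365 0.071 ]Traceback (most recent call last):
  File "<stdin>", line 20, in <module>
IndexError: list index out of range
```

```bash
python3 - <<'E'
from h import *
t=np.load("top0.npy");s=np.load("scene0.npy")
P=lambda x,y,z:plane("top",(x,y),z)
def comps(im,x,y,w,hh,n,z):
    a=im[y:y+hh,x:x+w].astype(int);m=((a[...,0]-a[...,2])>(75 if n=="top" else 85)).astype(np.uint8)
    h=cv2.cvtColor(im[y:y+hh,x:x+w],cv2.COLOR_RGB2HSV)
    m=((h[...,1]>125)&(h[...,2]>70)).astype(np.uint8)
    N,l,st,ce=cv2.connectedComponentsWithStats(m)
    for i in range(1,N):
        if st[i,4]>12:
            p=np.argwhere(l==i)[:,::-1]+[x,y];c,sz,an=cv2.minAreaRect(p.astype(np.float32))
            print(n,st[i,4],c,sz,plane(n,c,z))
comps(t,282,208,43,34,"top",.024);comps(s,318,188,40,32,"scene",.02)
for n,a,z in(("hinge",(292,253.5),.024),("Ljaw",(270+129.5/4,180+27/4),.024),("Rjaw",(270+216/4,180+57/4),.024),
 ("Lg1",(294.2,214.2),.026),("Lg2",(290.3,230.5),.026),("Rg1",(314.2,220.2),.026),("Rg2",(308,235.4),.026)): print(n,P(*a,z))
print("hinge sc",plane("scene",(290+252/4,170+50/4),.024),"jaws sc",plane("scene",(290+92/4,170+192/4),.024),plane("scene",(290+185/4,170+228/4),.024))
print("pegmid",tri((170+183/4,150+137/4),(370+280/4,205+118/4)))
E
```

```text
top 33 (291.8824157714844, 221.47061157226562) (1.9402848482131958, 15.522278785705566) [0.4665 0.0546 0.024 ]
top 28 (310.5000305175781, 227.5) (1.6712579727172852, 14.669931411743164) [0.4503 0.0036 0.024 ]
scene 88 (328.4292297363281, 200.4380645751953) (6.114686012268066, 18.72034454345703) [0.4592 0.0055 0.02  ]
scene 58 (347.9000244140625, 206.7000274658203) (4.0249223709106445, 16.546903610229492) [0.4719 0.056  0.02  ]
hinge [0.379  0.0529 0.024 ]
Ljaw [0.5642 0.0271 0.024 ]
Rjaw [ 0.5435 -0.033   0.024 ]
Lg1 [0.4864 0.0485 0.026 ]
Lg2 [0.4413 0.0584 0.026 ]
Rg1 [ 0.4702 -0.0064  0.026 ]
Rg2 [0.4283 0.0102 0.026 ]
hinge sc [0.3832 0.0578 0.024 ] jaws sc [ 0.5303 -0.0197  0.024 ] [0.5482 0.0383 0.024 ]
pegmid (array([0.5607, 0.2622, 0.0606]), np.float64(0.002939417146575848))
```

The geometry is consistent: pivot to window is 95 mm, the marbles are 180 mm apart, and the grip centres are 53.5 mm apart. First I'll flip the toggle.

```bash
cat >> h.py <<'E'
def down(deg):  # tool x at angle deg in world, tool pointing down
    a=np.radians(deg)/2;return [0,float(np.cos(a)),float(np.sin(a)),0]
BX=np.array([.901,-.434,0]);PIV=np.array([.519,-.240,0])
E
python3 - <<'E'
from h import *
q=min((down(-25.7),down(154.3)),key=lambda q:abs(inverse_kinematics(list(PIV-.062*BX+[0,0,.15]),q)[5]))
print(inverse_kinematics(list(PIV-.062*BX+[0,0,.15]),q))
command_gripper(0.0)
move_pose(list(PIV-.062*BX+[0,0,.15]),q)
movel(list(PIV-.062*BX+[0,0,.060]))
movel(list(PIV-.002*BX+[0,0,.060]),v=.08)
movel(list(PIV-.050*BX+[0,0,.062]))
movel(list(PIV-.10*BX+[0,0,.17]))
move_pose([.42,.03,.20],down(-17.6+180) if inverse_kinematics([.42,.03,.2],down(162.4)) is not None else down(-17.6))
print(get_time(),get_joint_pos())
t=read_camera("top");s=read_camera("scene");np.save("t1.npy",t);np.save("s1.npy",s)
cv2.imwrite("pics/c3.png",np.hstack([crop(t,370,170,100,75,4),crop(s,160,160,100,75,4)]))
E
```

```text
[-0.4546  0.36    1.9364 -0.      0.8452  1.5648]
8.5333 [ 0.0428  0.1539  2.0793 -0.      0.9086 -1.2201]
```

View pics/c3.png

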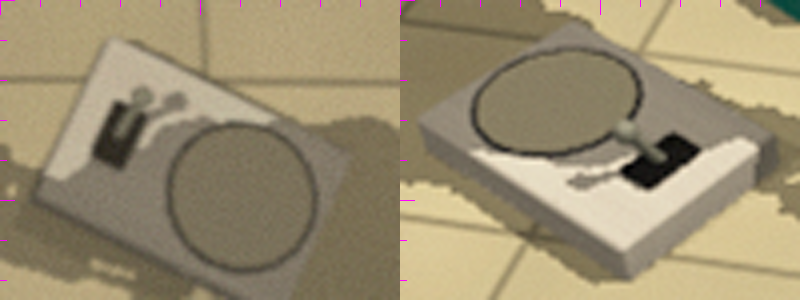

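The toggle is now over to the +x side: the ball is at crop (142,97) in the top view. Next, the tongs.

```bash
python3 - <<'E'
from h import *
q=down(162.4)
command_gripper(1.0)
move_pose([.461,.030,.10],q)
movel([.461,.030,.005],v=.08)
print(get_ft_force())
command_gripper(.60)
print(get_grip_width(),get_finger_force(),get_ft_force())
movel([.461,.030,.10],v=.1)
print(get_time(),get_grip_width(),get_finger_force(),get_ft_force(),get_ft_torque(),get_tcp_pos())
t=read_camera("top");s=read_camera("scene");np.save("t2.npy",t);np.save("s2.npy",s)
cv2.imwrite("pics/c4.png",np.hstack([crop(t,250,150,100,75,4),crop(s,290,140,100,110,4)[:300]]))
E
```

```text
[ 0.1245 -0.3938 -0.15  ]
0.6007105220030247 6.972888708114624 [ 0.0943 -0.3504  3.0756]
13.6667 0.600674069261253 5.891193151473999 [-0.7754  0.4678 -2.0173] [ 0.0321 -0.1731  0.0087] [0.4606 0.03   0.0995]
```

View pics/c4.png

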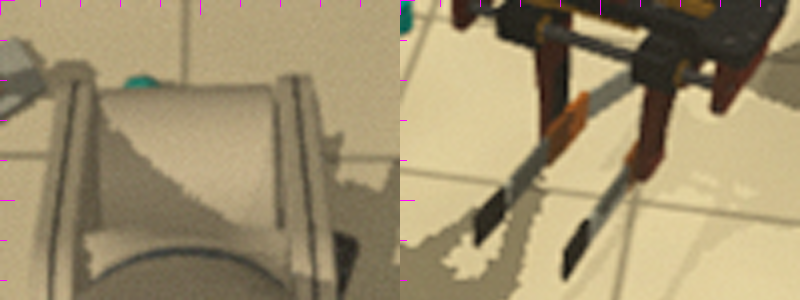

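The tongs are held, with jaw pads in the scene view at about (313,194) and (335,201.5). I'll check those against the prediction for droop.

```bash
python3 - <<'E'
from h import *
d=np.array([.953,-.303,0]);l=np.array([.303,.953,0]);o=np.array([.461,.03,.095])
for x,y,z,k in((.105,.026,.022,"Ltip top"),(.105,-.026,.022,"Rtip top"),(.105,.026,.004,"Ltip bot"),(.105,-.026,.004,"Rtip bot"),(.09,.026,.013,"L"),(.09,-.026,.013,"R"),(0,0.026,.026,"Lgrip top"),(0,-.026,.026,"Rgrip top")):
    p=proj("scene",o+x*d+y*l+[0,0,z]);print(k,p,(p-[290,140])*4+[400,0])
for dz in(.098,.108,.118):print(plane("scene",(324,197.6),dz))
E
```

```text
Ltip top [329.6843 202.8653] [558.7374 251.4614]
Rtip top [308.0891 194.7756] [472.3564 219.1024]
Ltip bot [329.3802 208.9811] [557.5207 275.9243]
Rtip bot [308.1085 200.8861] [472.4339 243.5444]
L [332.6907 201.7013] [570.7627 246.8054]
R [311.4432 193.7882] [485.773  215.1527]
Lgrip top [350.5961 173.8037] [642.3845 135.2147]
Rgrip top [330.1914 166.864 ] [560.7654 107.4561]
[0.5348 0.0054 0.098 ]
[0.5456 0.007  0.108 ]
[0.5563 0.0086 0.118 ]
```

No droop, and the prediction matches to about 4 mm. Now to the marble, approaching square to the rail and descending around it with the jaws open.

```bash
python3 - <<'E'
from h import *
yaw=34;d=np.array([np.cos(np.radians(yaw)),np.sin(np.radians(yaw)),0])
M=np.array([.609,.190,0]);o=M-.09*d
movel([.461,.030,.15])
move_pose(list(o+[0,0,.150]),down(yaw+180))
movel(list(o+[0,0,.100]),v=.1)
hit=movel(list(o+[0,0,.068]),v=.04,until_force=3)
print(hit,get_time(),get_grip_width(),get_finger_force(),get_ft_force(),get_tcp_pos(),get_joint_pos())
t=read_camera("top");s=read_camera("scene");np.save("t3.npy",t);np.save("s3.npy",s)
cv2.imwrite("pics/c5.png",np.hstack([crop(t,200,130,100,75,4),crop(s,360,205,100,75,4)]))
l=np.array([-d[1],d[0],0])
for y in(.025,-.025):
  p=proj("scene",o+.09*d+y*l+[0,0,.076]);print(p,(p-[360,205])*4+[400,0])
E
```

```text
False 16.5583 0.5955064352681915 5.891384705901146 [ 0.731  -0.6103 -1.3433] [0.5346 0.1397 0.0681] [ 0.2341  0.5447  1.8792 -0.      0.7174 -1.9301]
[416.3968 238.0525] [625.5872 132.2099]
[395.7648 245.2534] [543.0592 161.0136]
```

View pics/c5.png

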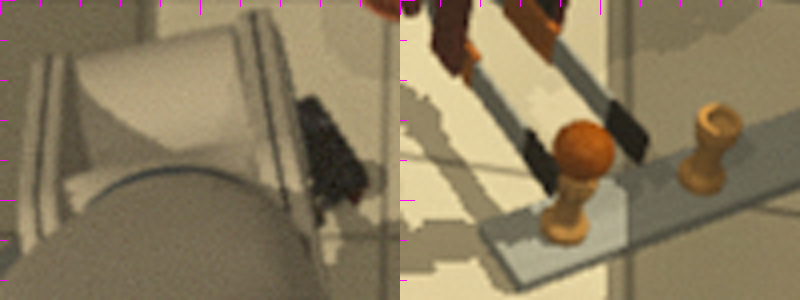

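The marble sits between the pads in the scene crop: marble (583,150), pads (541,160) and (629,132). I'll close, then lift.

```bash
python3 - <<'E'
from h import *
p=get_tcp_pos()
command_gripper(0.0)
print(get_grip_width()*88,get_finger_force(),get_ft_force())
movel([p[0],p[1],.078],v=.03);movel([p[0],p[1],.17],v=.1)
print(get_time(),get_grip_width()*88,get_finger_force(),get_ft_force())
s=read_camera("scene");np.save("s4.npy",s)
cv2.imwrite("pics/c6.png",crop(s,340,150,120,130,4))
E
```

```text
43.498386456556744 30.000725090503693 [ 0.033  -0.2305  1.2358]
18.525 43.22303214412393 29.995522499084473 [-0.1744 -0.6973 -1.3836]
```

View pics/c6.png

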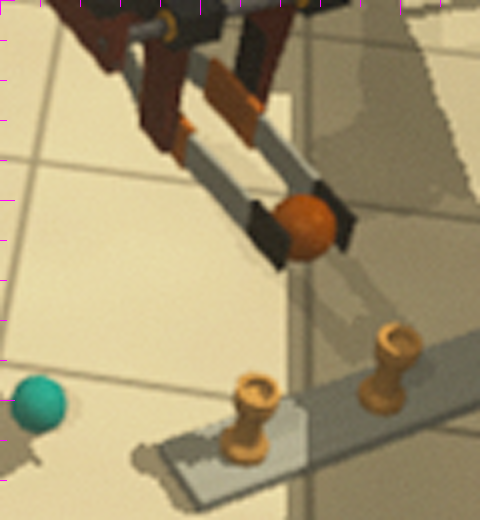

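The marble is lifted clear: it sits at (303,226) in the crop and the peg below is empty. Now I'll carry it to the window.

```bash
python3 - <<'E'
from h import *
yaw=-34;d=np.array([np.cos(np.radians(yaw)),np.sin(np.radians(yaw)),0])
W=np.array([.476,-.326,0]);o=W-.09*d
move_pose([.44,-.08,.19],down(180))
move_pose(list(o+[0,0,.133]),down(yaw+180))
wait(1)
print(get_time(),get_grip_width()*88,get_ft_force(),get_tcp_pos(),get_joint_pos())
t=read_camera("top");s=read_camera("scene")
ex=W+[0,0,.141];print("expect",proj("scene",ex),proj("top",ex))
h=cv2.cvtColor(s,cv2.COLOR_RGB2HSV);m=((h[...,0]<16)&(h[...,1]>165)&(h[...,2]>60)).astype(np.uint8)
N,_,st,ce=cv2.connectedComponentsWithStats(m)
for i in range(1,N):
    if st[i,4]>40 and 150<ce[i][0]<320 and ce[i][1]<260: print(st[i],ce[i],plane("scene",ce[i],.141))
cv2.imwrite("pics/c7.png",np.hstack([crop(t,360,150,100,120,4),crop(s,150,100,100,120,4)]))
E
```

```text
21.3667 43.23405942972192 [-0.3916 -0.8968 -1.9527] [ 0.4013 -0.2757  0.133 ] [-0.6264  0.3589  1.9949 -0.      0.7878 -1.6036]
expect [189.1472 148.2908] [441.4902 211.65  ]
[225 113  24  13  75] [236.1067 118.9067] [ 0.3297 -0.2627  0.141 ]
[210 125  15  20 160] [217.0938 132.775 ] [ 0.4009 -0.2867  0.141 ]
[226 130  10  12  80] [230.2125 135.475 ] [ 0.4055 -0.2512  0.141 ]
[183 142  13  13  93] [188.1398 146.871 ] [ 0.4712 -0.3307  0.141 ]
```

View pics/c7.png

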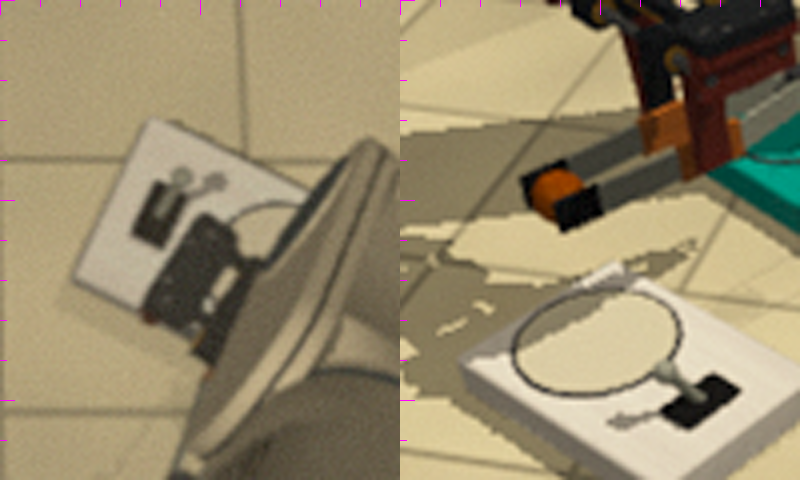

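In the scene view the marble is held at (188,147), against an expected (189,148). It is over the middle of the window, about 11 cm above the glass, and the toggle is still on.

```bash
python3 -c "
from station import *
print(max(abs(v) for v in get_qvel()),get_grip_width()*88);print(job_done())"
```

```text
0.0031059959190427723 43.189979535163104
the job is handed in; nothing more can be done
None
```

The job is handed in: the toggle is flipped to on, and the larger marble is held steady in the tongs, over the middle of the window to within about 5 mm and about 11 cm above the glass, in roughly 21 s of the 56 s allowed.

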